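Set the photo scale card beside the rock sample

TASK

Take the yellow scale card off its display peg, lifting it so that its hole clears the peg's upturned tip rather than dragging it over, and stand it upright in the slot of the blue carriage while the carriage is still drawn out, without dropping it. Then slide the carriage along its track until it is fully home against the black stop, with the card standing in it. Leave the grey card hanging on its peg and the rocks and the jar where they are.

Things in the scene. Friction and masses are not known exactly. Their poses are not given: they have to be found in the camera images.
- scale_card: Yellow rigid card with black checks, 0.09 kg, 8 mm thick (x). Origin: middle of its lower edge; z up the card, y across it. Board 76 mm wide, z 0 to 118 mm; grip tab on top 36 mm wide, z 118 to 164 mm. Hang hole 26 mm wide, z 66 to 104 mm. Starts hanging upright on either peg of the stand, the hole's upper edge on the peg, x along the peg. Both faces are alike.
- grey_card: Grey card with colour patches, same shape, size and axes as the yellow one; hangs on the other peg and stays there.
- stand: Fixed display stand; origin on the bench midway between two posts 202 mm high at y = +70 and -70 mm; base 14 mm high. From each post a level round peg, 8 mm thick, upper side 200 mm above the bench, runs 118 mm along the stand's -x (to the robot), then turns up. The cards hang 55 to 75 mm from the posts.
- peg_left_tip (a point): Top of the upturned tip (8 mm thick) of the peg at the stand's y = +70 mm: 216 mm above the bench, 16 mm above the peg's upper side. A card comes off by being lifted 16 to 30 mm (23 is best), then slid along the stand's -x past the tip. Axes as the stand.
- peg_right_tip (a point): The same for the peg at the stand's y = -70 mm.
- slot (a point): Centre of the slot's floor in the blue carriage, 26 mm above the bench; z up, y along slot and track. Slot 12 mm wide (x), 84 mm long (y), 32 mm deep, its long walls flaring outwards above that, to 70 mm above the bench. The seated card's origin lies here, its y along the slot's (either way round). The carriage slides home along -y, pushed with 2 to 5 N, and stays where left.
- push_tab (a point): Middle of the outer (+y) face of the orange push tab on the carriage's end: an upright plate 60 mm wide (x), 10 mm thick, from 26 to 76 mm above the bench, 127 mm from the slot centre along +y. Pushing it along -y drives the carriage home; axes as the slot.
- carriage (a joint): Carriage travel in m: 0 fully drawn out, 0.100 fully home against the black stop. It starts between 0 and 0.03.
- dark_rock: Loose dark rock about 120 x 160 x 85 mm high, 2 kg, beside the track's home end; leave it. Origin at the centre of its underside.
- pale_rock: Loose pale rock about 90 x 120 x 55 mm high; leave it. Origin at the centre of its underside.
- jar: Loose closed sample jar, 64 mm wide, 90 mm high; leave it. Origin at the centre of its underside.

How it is judged (in metres and radians):
On the way, in this order (a step that is already met when the one before it is completed fails the run):
1. the yellow card is off its peg, in front of the upturned tip (x of scale_card in the frame of stand below -0.135 m), for 0.1 s.
2. the yellow card stands on the slot's floor while the carriage is still drawn out (distance between scale_card and slot below 0.01 m and z of scale_card in the frame of slot below 0.005 m and angle between scale_card's own z axis and vertical below 0.2 rad and value of joint carriage below 0.06 m), for 0.2 s.
At the end, for the whole second after the job is handed in: Carriage within 5 mm of home; yellow card at rest on the slot's floor (origin within 10 mm of the slot point, under 5 mm above it, tilt under 0.2 rad); grey card hanging, upright within 0.2 rad, moved under 30 mm; rocks and jar moved under 30 mm (value of joint carriage above 0.095 m and distance between scale_card and slot below 0.01 m and z of scale_card in the frame of slot below 0.005 m and angle between each of scale_card, grey_card's own z axis and vertical below 0.2 rad and linear speed of scale_card below 0.02 m/s and distance of each of grey_card, dark_rock, pale_rock, jar from where it was at the start of the episode below 0.03 m); the robot touches nothing.
It fails at once if the yellow card is forced over the peg or the stand (more than 15 N) (contact force between scale_card and stand above 15 N).
It fails at once if the yellow card is dropped or flung (faster than 1.2 m/s) (linear speed of scale_card above 1.2 m/s).
It fails at once if the grey card is knocked off its place (more than 60 mm) (distance of grey_card from where it was at the start of the episode above 0.06 m).
It fails at once if the jar is tipped over (angle between jar's own z axis and vertical above 0.5 rad).
It also fails if it takes over 64 s, if anything falls off the work surface, if the arm or the gripper's body presses on something with over 40 N, if the wrist force passes 120 N, or if a joint passes its speed limit or range.

ROBOT

A 6-joint arm with a two-finger parallel gripper is mounted at the origin on the work surface. World frame = base frame: x ahead of the robot, y to its left, z up, the work surface at z = 0. Lengths are in mm, angles in rad, forces in N, time in s.
With the tool pointing down it reaches from about 425 to 950 mm from the base axis. Payload 14.7 kg.
Tool frame: the origin (TCP) lies midway between the tips of the shut fingers; the grasp point (between the pads) lies 19 mm behind it (ctrl.tcp_to_grasp is the distance from the TCP to the grasp point, in mm); z points along the fingers, y is the line along which they close (so a half turn about z gives the same grasp; the last joint's range is limited). The gripper opens to 85 mm and grips with 20 to 120 N. Pads are 22 mm wide; open, the fingers measure 114 mm over their backs; the gripper's body (76 mm by 85 mm) begins 54 mm behind the grasp point. The pads swing forward as they close: fully open they stand 13 mm farther back than shut.
Start: joints at [1.208, 0.48, 1.596, -0, 1.065, -0.047], TCP at [201.851, 617.858, 231.297] pointing down, gripper open.
Joint ranges: [-2.75, 2.75], [-0.82, 2.05], [0.23, 2.67], [-1.56, 4.7], [0.09, 2.69], [-2.92, 2.92]. Speed limits (rad/s): [1.89, 1.89, 2.39, 3.01, 3.01, 3.01].

INTERFACE

Orientations are given as a unit quaternion [w, x, y, z].
In Python, from rig import ctrl, read_camera, get_calibration gives the robot as it stands.
- The arm moves only by the tool apply_moves, never from a script. Its argument "plan" is a list of rows, each an object with "fingers": the gripper command: -1 is shut, 1 is fully open, values between are in proportion; "delta_pos": the shift along the tool's x, y, z in m, a list of three; "spin": the turn about the tool's z in degrees. In form: [{"fingers": fingers, "delta_pos": [x, y, z], "spin": spin}, ...]. A call has 1 to 10 rows; each row shifts and turns the commanded pose from where the row before left it, along the tool's axes as they then stand; what a row does not reach is not made up. A row lasts 1/8 s, in which the tool goes at most 62.5 mm and 10.7 degrees, less where a joint would pass 70% of its speed; a pose out of reach is approached as far as the arm can. A call with a gripper value outside its range is refused whole. The fingers move at their own pace and stop on an object; "newtons" is the grip in N (left out, the last holds). Time passes only in rows, so rows that do not move let the fingers close. It gives the time, the measured TCP pose, the force, the opening and the grip force at its end, in the units of the state.
- ctrl.sense(): the state, without advancing time (a new reading comes with each control period).
- read_camera(name): name is "scene" or "top" or "wrist"; returns (picture, depth): 480x640x3 uint8, red, green, blue; 480x640 float32, mm along the optical axis (not along the pixel's ray), 0 where there is no reading.
- get_calibration(name): a dict with "fov_y" (degrees; the focal length in pixels is half the picture's height over the tangent of half this angle, whatever the lens; pixels are square), "cx", "cy" (the principal point, pixels), "eye" and "rotation" of the camera in the world. Camera axes: x right, y up, looking along -z (the intrinsics and any distortion apply to the point x, -y, -z); pixel columns grow to the right and rows downward; lengths in mm; the calibration is good to about 2 mm. The wrist camera is an equidistant fisheye: a pixel r from the principal point sees the ray r / f radians off the axis. A picture is of the moment at which its call begins: read the wrist's pose just before it. get_calibration takes no time and is no camera call; for the wrist camera it gives the pose at the moment of the call.
- ctrl.close_job(): hands the job in; it is judged then, once.
The state is a dict: "clock": time; "joint_pos": joint angles; "joint_vel": joint speeds; "tau": joint torques, N m; "ee_pos": TCP position; "tool_rot": TCP orientation; "force": force on the tool from outside, world axes, zero at the start; "moment": the same for the moment, N m; "opening": finger opening in mm; "grip_force": force on a finger pad.
Only numpy, scipy, OpenCV 4.12 (cv2) and the standard library are available. Lean on these libraries where they do the work, as an engineer would, in place of code of your own. Each camera call takes 0.05 s, during which the arm holds its last target. There are 200 camera calls.

## Working session

There is one attempt and no reset: what is moved stays moved. The work goes in short steps, Python scripts to look and compute and a tool call to move; the robot and the scene stay as the last step left them, time stands still between calls to the robot, and variables do not carry over. Pictures are saved under pics/ and viewed, at most 13 in all, crops included, and the job is handed in when it is done.

Besides the shell and the picture viewer there is one more tool, called after "Call:" as name([rows], argument=value, ...), one row to a line, values as JSON. apply_moves: Moves the arm, as the interface text tells. Its arguments: {"type":"object","properties":{"plan":{"type":"array","items":{"type":"object","properties":{"fingers":{"type":"number"},"delta_pos":{"type":"array","items":{"type":"number"}},"spin":{"type":"number"}}}},"newtons":{"type":"number"}},"required":["plan"]}

```bash
ls; mkdir -p pics; cat > h.py <<'E'
import numpy as np, cv2
from rig import ctrl, read_camera, get_calibration
def cloud(name):
    c=get_calibration(name); im,d=read_camera(name)
    f=240/np.tan(np.radians(c['fov_y'])/2)
    v,u=np.mgrid[0:480,0:640]
    P=np.stack([(u-c['cx'])/f*d,-(v-c['cy'])/f*d,-d],-1)
    W=P@np.array(c['rotation']).T+np.array(c['eye'])
    W[d==0]=np.nan
    return im,d,W,c
E
python3 - <<'E'
from h import *
s=ctrl.sense(); print(s)
for n in ['scene','top']:
    im,d,W,c=cloud(n); print(n,c)
    cv2.imwrite(f'pics/{n}0.png',im[:,:,::-1]); np.savez(f'{n}0.npz',im=im,W=W)
E
```

```text
pics
{'clock': 0.0, 'joint_pos': array([ 1.20838083e+00,  4.80837834e-01,  1.59686375e+00, -1.13668405e-05,
        1.06511063e+00, -4.65887647e-02]), 'joint_vel': array([ 0.00150631,  0.00089825,  0.0014257 ,  0.00100384, -0.00130293,
        0.00026742]), 'tau': array([ 5.51791381e-04, -9.50667500e+01, -4.30202615e+01,  6.01626098e-06,
        1.23040393e-02,  7.53130644e-05]), 'ee_pos': array([201.721874  , 617.47265714, 230.67227674]), 'tool_rot': array([-1.18967040e-04,  1.57255129e-01,  9.87557822e-01, -5.98082692e-04]), 'force': array([-0.29439792, -0.06578159,  0.72082335]), 'moment': array([ 0.01864598,  0.01144287, -0.00646115]), 'grip_force': 0.0, 'opening': 85.86699703682802}Traceback (most recent call last):
  File "<stdin>", line 4, in <module>
  File "h.py", line 8, in cloud
    W=P@np.array(c['rotation']).T+np.array(c['eye'])
      ~^~~~~~~~~~~~~~~~~~~~~~~~~~
ValueError: matmul: Input operand 1 has a mismatch in its core dimension 0, with gufunc signature (n?,k),(k,m?)->(n?,m?) (size 4 is different from 3)
```

```bash
sed -i "s/^import numpy as np, cv2/import numpy as np, cv2\nfrom scipy.spatial.transform import Rotation as R\ndef q2m(q): return R.from_quat(np.roll(q,-1)).as_matrix()/; s/np.array(c\['rotation'\]).T/q2m(c['rotation']).T/" h.py
python3 - <<'E'
from h import *
for n in ['scene','top']:
    im,d,W,c=cloud(n); print(n,c)
    cv2.imwrite(f'pics/{n}0.png',im[:,:,::-1]); np.savez(f'{n}0.npz',im=im,W=W)
    hsv=cv2.cvtColor(im,cv2.COLOR_RGB2HSV)
    for k,lo,hi in [('yellow',(22,120,80),(35,255,255)),('blue',(100,120,50),(130,255,255)),('orange',(5,150,100),(18,255,255))]:
        m=cv2.inRange(hsv,lo,hi); nn,l,st,ce=cv2.connectedComponentsWithStats(m)
        for i in range(1,nn):
            if st[i,4]>60:
                p=W[l==i]; p=p[~np.isnan(p[:,0])]
                if len(p): print(k,st[i],np.percentile(p,[2,50,98],axis=0).round().tolist())
E
```

```text
scene {'fov_y': 46.81858705193419, 'cx': 325.71516834622935, 'cy': 231.27200796316086, 'eye': array([1300.25546237,  455.35605747, 1272.9508776 ]), 'rotation': array([0.455629  , 0.16551824, 0.28195904, 0.82795231])}
blue [ 247  206   54   56 1003] [[505.0, -243.0, 19.0], [549.0, -153.0, 27.0], [592.0, -86.0, 72.0]]
orange [   0    0   75   35 1362] [[242.0, -1406.0, 243.0], [358.0, -1297.0, 248.0], [468.0, -1234.0, 253.0]]
orange [  34   55  102   74 1204] [[79.0, -1280.0, -93.0], [348.0, -1213.0, -85.0], [518.0, -1182.0, -77.0]]
orange [  0  94  33  26 175] [[494.0, -1472.0, -92.0], [514.0, -1404.0, -86.0], [526.0, -1289.0, -79.0]]
orange [   0  147  148  104 1350] [[524.0, -1623.0, -429.0], [727.0, -712.0, 57.0], [916.0, -470.0, 104.0]]
orange [ 64 195  23  14 108] [[730.0, -766.0, -1.0], [751.0, -753.0, 5.0], [791.0, -698.0, 54.0]]
orange [291 235  17  23 222] [[533.0, -76.0, 29.0], [563.0, -66.0, 60.0], [591.0, -59.0, 79.0]]
top {'fov_y': 54.11410444731581, 'cx': 319.73071610683445, 'cy': 246.8085083624651, 'eye': array([ 415.24251809,   17.20612744, 1235.05792038]), 'rotation': array([-0.69684708, -0.03081066,  0.05184048,  0.71467994])}
yellow [221 222  24  15 131] [[567.0, 147.0, 197.0], [574.0, 172.0, 257.0], [585.0, 200.0, 264.0]]
yellow [337 232   7  22  63] [[534.0, -78.0, 71.0], [561.0, -70.0, 77.0], [586.0, -62.0, 83.0]]
blue [302 107  21  60  66] [[780.0, -32.0, 7.0], [858.0, -8.0, 13.0], [937.0, 17.0, 18.0]]
blue [329 159  48  17  62] [[753.0, -176.0, 3.0], [772.0, -115.0, 11.0], [791.0, -52.0, 16.0]]
blue [ 334  230   76   45 2107] [[492.0, -240.0, 14.0], [537.0, -159.0, 28.0], [588.0, -77.0, 71.0]]
```

View pics/scene0.png

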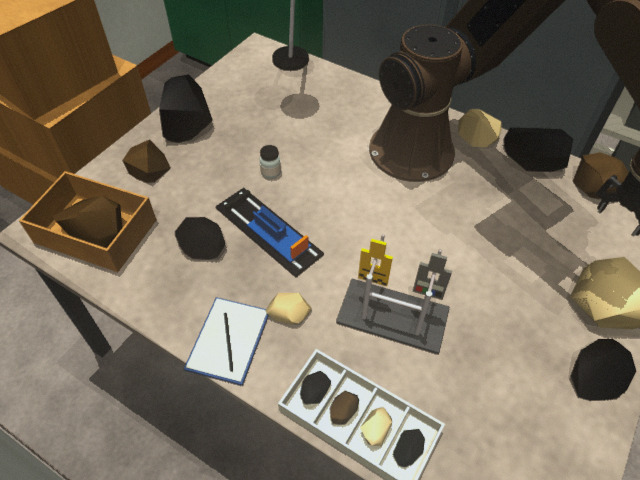

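View pics/top0.png

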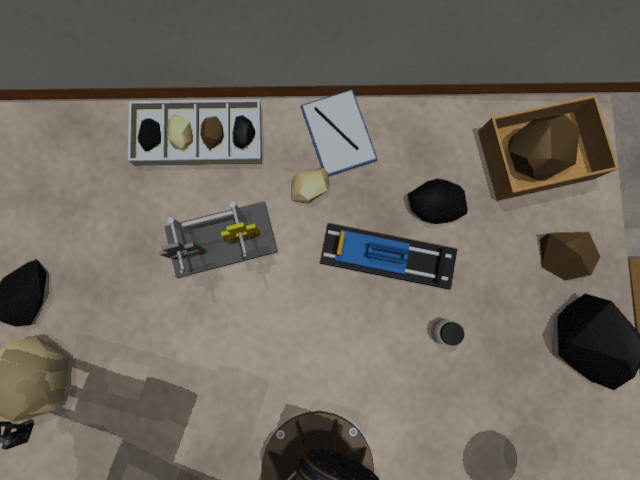

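The scene picture shows the yellow card at (376,262), the grey one at (433,275) and the carriage at (270,230). The top picture shows the yellow card at (240,232), the stand base around (222,240), the carriage at (375,253) with its orange tab at (340,243), and the track's home end and stop at (445,265).

```bash
python3 - <<'E'
from h import *
for n in ['scene','top']:
    z=np.load(n+'0.npz'); im,W=z['im'],z['W']; 
    hsv=cv2.cvtColor(im,cv2.COLOR_RGB2HSV).astype(int)
    ok=~np.isnan(W[...,0])
    x,y,zz=[np.where(ok,W[...,i],-9999) for i in range(3)]
    reg=(x>450)&(x<760)&(y>80)&(y<400)
    yel=reg&(hsv[...,0]>18)&(hsv[...,0]<36)&(hsv[...,1]>130)
    def rep(l,m,k=(2,50,98)):
        p=W[m]; 
        if len(p)<5: print(n,l,len(p)); return
        r=cv2.minAreaRect(p[:,:2].astype(np.float32)); print(n,l,len(p),'mean',p.mean(0).round(1),'rng',np.percentile(p,[2,98],axis=0).round(0).tolist(),'rect',np.round(r[0],1),np.round(r[1],1),round(r[2],1))
    rep('yellow tab z>218',yel&(zz>218)); rep('yellow top',yel&(zz>252)&(zz<275))
    rep('yellow all z>100',yel&(zz>100))
    rep('base',reg&(zz>9)&(zz<20))
    rep('card2',reg&~yel&(zz>225)&(zz<275)&(y>200))
    rep('tips',reg&~yel&(zz>206)&(zz<222)&(x<570))
    rep('posts',reg&(zz>190)&(zz<212)&(x>590))
    c=(x>440)&(x<680)&(y>-360)&(y<-20)
    blue=c&(hsv[...,0]>100)&(hsv[...,0]<130)&(hsv[...,1]>120)
    org=c&(hsv[...,0]>3)&(hsv[...,0]<30)&(hsv[...,1]>150)
    rep('blue',blue);rep('blue low',blue&(zz<40)); rep('blue top',blue&(zz>60));rep('orange',org);rep('orange top',org&(zz>70))
    rep('track',c&(zz>4)&(zz<35)); rep('black',c&~blue&(zz>4)&(zz<60)&(hsv[...,2]<70)&(y<-240))
    v0,u0=(185,140) if n=='top' else (170,200)
    crop=im[v0:v0+130,u0:u0+(340 if n=='top' else 260)]
    s=min(800/crop.shape[1],600/crop.shape[0]); cv2.imwrite(f'pics/{n}_crop.png',cv2.resize(crop,None,fx=s,fy=s,interpolation=cv2.INTER_CUBIC)[:,:,::-1])
E
```

```text
scene yellow tab z>218 204 mean [579.6 166.6 243.9] rng [[571.0, 150.0, 220.0], [586.0, 183.0, 263.0]] rect [578.3 165.9] [13.3 35.6] 16.5
scene yellow top 72 mean [578.2 166.2 258.7] rng [[570.0, 150.0, 252.0], [584.0, 183.0, 263.0]] rect [577.9 165.8] [12.1 34.7] 18.4
scene yellow all z>100 874 mean [579.5 167.7 185.7] rng [[570.0, 132.0, 107.0], [590.0, 202.0, 261.0]] rect [571.3 169.1] [64.7 68.1] 63.9
scene base 4175 mean [592.1 244.3  14.1] rng [[505.0, 111.0, 10.0], [670.0, 371.0, 19.0]] rect [569.9 253.4] [169.3 304.4] 13.5
scene card2 193 mean [540.6 300.5 246.9] rng [[534.0, 284.0, 226.0], [546.0, 317.0, 262.0]] rect [538.9 300. ] [11.8 36. ] 15.2
scene tips 180 mean [535.  286.8 213.1] rng [[489.0, 150.0, 206.0], [550.0, 335.0, 221.0]] rect [527.  242.6] [ 59.3 183.4] 11.5
scene posts 138 mean [614.8 226.9 199.7] rng [[591.0, 159.0, 191.0], [642.0, 322.0, 205.0]] rect [617.4 226.6] [192.   54.5] 89.9
scene blue 998 mean [ 547.4 -159.4   36.7] rng [[505.0, -243.0, 19.0], [592.0, -83.0, 72.0]] rect [ 533.7 -167.2] [215.9  92.1] 77.5
scene blue low 711 mean [ 553.9 -148.7   2
[... 1890 characters left out ...]
0]] rect [ 545.7 -190.8] [140.2 270.7] 8.5
top blue top 375 mean [ 535.7 -190.    67. ] rng [[510.0, -238.0, 60.0], [560.0, -141.0, 74.0]] rect [ 556.8 -245.2] [ 86.3 221.8] 21.9
top orange 106 mean [560.2 -76.3  72.6] rng [[533.0, -275.0, 35.0], [616.0, -61.0, 82.0]] rect [ 598.6 -191.1] [ 50.5 288.9] 17.8
top orange top 90 mean [559.9 -70.1  76.5] rng [[534.0, -78.0, 71.0], [587.0, -62.0, 83.0]] rect [560.1 -70.2] [ 9.8 56.3] 76.5
top track 5208 mean [ 536.6 -191.9   17. ] rng [[451.0, -355.0, 4.0], [652.0, -32.0, 32.0]] rect [ 559.6 -190.1] [340.  238.9] 89.9
top black 1851 mean [ 531.5 -302.7   21.6] rng [[450.0, -358.0, 8.0], [664.0, -248.0, 58.0]] rect [ 560.3 -300.3] [237.1 118.9] 0.2
```

View pics/top_crop.png

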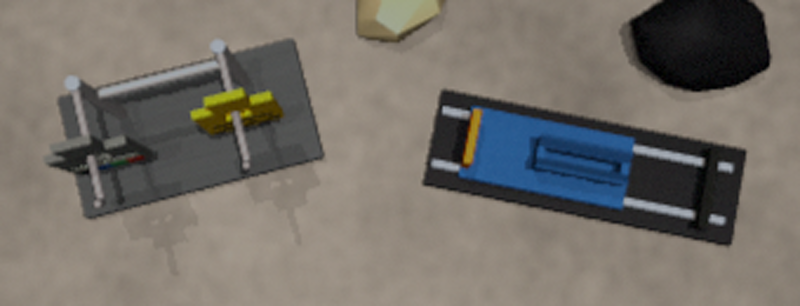

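Top crop: the yellow card's upper edge is at about (237,103), the peg tips are near (246,165) and (98,203), and the slot at (580,160) is aligned with the track. Yaws are about +13.7° for the stand and about −12.5° for the track.

Call:
apply_moves([
  {"fingers": 1, "delta_pos": [0, 0, -0.02], "spin": 9.7},
  {"fingers": 1, "delta_pos": [0, 0, -0.02], "spin": 9.7},
  {"fingers": 1, "delta_pos": [0, 0, -0.02], "spin": 9.7},
  {"fingers": 1, "delta_pos": [0, 0, -0.02], "spin": 9.7},
  {"fingers": 1, "delta_pos": [0, 0, -0.02], "spin": 9.7},
  {"fingers": 1, "delta_pos": [0, 0, -0.01], "spin": 9.8},
  {"fingers": 1, "delta_pos": [0, 0, 0], "spin": 0},
])

```text
clock: 1.02
ee_pos: [201.9, 618.1, 341.8]
tool_rot: [-0.0, 0.618, 0.786, 0.0]
force: [-0.1, 0.1, 0.2]
opening: 85.7
grip_force: 0.0
```

Call:
apply_moves([
  {"fingers": 1, "delta_pos": [-0.038, 0.0184, 0], "spin": 0},
  {"fingers": 1, "delta_pos": [-0.038, 0.0184, 0], "spin": 0},
  {"fingers": 1, "delta_pos": [-0.038, 0.0184, 0], "spin": 0},
  {"fingers": 1, "delta_pos": [-0.038, 0.0184, 0], "spin": 0},
  {"fingers": 1, "delta_pos": [-0.038, 0.0184, 0], "spin": 0},
  {"fingers": 1, "delta_pos": [-0.038, 0.0184, 0], "spin": 0},
  {"fingers": 1, "delta_pos": [-0.038, 0.0184, 0], "spin": 0},
  {"fingers": 1, "delta_pos": [-0.038, 0.0184, 0], "spin": 0},
  {"fingers": 1, "delta_pos": [-0.038, 0.0184, 0], "spin": 0},
  {"fingers": 1, "delta_pos": [-0.038, 0.0184, 0], "spin": 0},
])

```text
clock: 2.28
ee_pos: [470.5, 290.5, 340.5]
tool_rot: [-0.0, 0.616, 0.787, -0.0]
force: [0.2, 0.1, -0.3]
opening: 85.6
grip_force: 0.0
```

Call:
apply_moves([
  {"fingers": 1, "delta_pos": [-0.038, 0.0184, 0], "spin": 0},
  {"fingers": 1, "delta_pos": [-0.038, 0.0184, 0], "spin": 0},
  {"fingers": 1, "delta_pos": [-0.038, 0.0184, 0], "spin": 0},
  {"fingers": 1, "delta_pos": [-0.038, 0.0184, 0], "spin": 0},
  {"fingers": 1, "delta_pos": [0, 0, 0], "spin": 0},
  {"fingers": 1, "delta_pos": [0, 0, 0], "spin": 0},
])

```text
clock: 3.02
ee_pos: [576.9, 161.4, 340.5]
tool_rot: [-0.001, 0.618, 0.787, -0.0]
force: [-0.1, 0.9, -0.8]
opening: 85.5
grip_force: 0.0
```

```bash
cat >> h.py <<'E'
def fishray(c,u,v):
    f=240/np.tan(np.radians(c['fov_y'])/2); a,b=u-c['cx'],v-c['cy']; r=np.hypot(a,b)+1e-9; t=r/f
    d=np.stack([np.sin(t)*a/r,-np.sin(t)*b/r,-np.cos(t)],-1); return d@q2m(c['rotation']).T
def wcloud():
    c=get_calibration('wrist'); im,d=read_camera('wrist'); v,u=np.mgrid[0:480,0:640].astype(float)
    r=fishray(c,u,v); ax=-q2m(c['rotation'])[:,2]; W=np.array(c['eye'])+r*(d/(r@ax))[...,None]; W[d==0]=np.nan
    return im,d,W,c
def rect(l,p):
    r=cv2.minAreaRect(p[:,:2].astype(np.float32)); print(l,len(p),'mean',p.mean(0).round(1),'rect',np.round(r[0],1),np.round(r[1],1),round(r[2],1))
E
python3 - <<'E'
from h import *
s=ctrl.sense(); m=q2m(s['tool_rot']); print(s['ee_pos'],m.round(3).tolist(),np.degrees(np.arctan2(m[1,1],m[0,1])),s['joint_pos'].round(2))
im,d,W,c=wcloud(); print(c); cv2.imwrite('pics/w1.png',im[:,:,::-1])
hsv=cv2.cvtColor(im,cv2.COLOR_RGB2HSV).astype(int)
ok=~np.isnan(W[...,0]); x,y,z=[np.where(ok,W[...,i],-9999) for i in range(3)]
yel=(hsv[...,0]>18)&(hsv[...,0]<36)&(hsv[...,1]>130)
t=yel&(z>250)&(z<275)&(abs(y-165)<60); 
if t.sum()>5: rect('ytop',W[t])
E
```

```text
[576.87232587 161.37643462 340.52131563] [[-0.237, 0.971, -0.001], [0.971, 0.237, -0.0], [0.0, -0.001, -1.0]] 13.729883594093748 [ 0.22  0.32  1.58  0.    1.25 -0.02]
{'fov_y': 65.70646984690485, 'cx': 321.0533593162662, 'cy': 242.14489833618617, 'eye': array([558.67272065, 240.73437544, 482.97032314]), 'rotation': array([ 0.98003298, -0.15869324, -0.01776263,  0.1184749 ])}
ytop 676 mean [577.2 166.2 259.4] rect [577.6 164.7] [ 7.2 36.3] 13.7
```

View pics/w1.png

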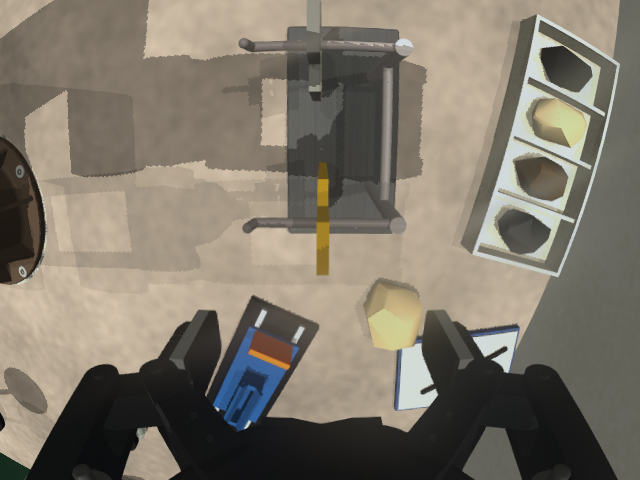

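The wrist picture shows the yellow card's edge at (322,165–275) between the fingers. It lies at (577.6,164.7), yaw 13.7°, matching the other two cameras. I'll descend and grip it.

Call:
apply_moves([
  {"fingers": 1, "delta_pos": [0.003, 0.0015, 0.0225], "spin": 0},
  {"fingers": 1, "delta_pos": [0, 0, 0.023], "spin": 0},
  {"fingers": 1, "delta_pos": [0, 0, 0.023], "spin": 0},
  {"fingers": 1, "delta_pos": [0, 0, 0.023], "spin": 0},
  {"fingers": 1, "delta_pos": [0, 0, 0.023], "spin": 0},
  {"fingers": 1, "delta_pos": [0, 0, 0], "spin": 0},
  {"fingers": 0, "delta_pos": [0, 0, 0], "spin": 0},
  {"fingers": -0.4, "delta_pos": [0, 0, 0], "spin": 0},
], newtons=40)

```text
clock: 4.08
ee_pos: [578.5, 165.0, 227.9]
tool_rot: [0.001, 0.618, 0.786, 0.001]
force: [0.1, 0.4, 0.6]
opening: 51.6
grip_force: 0.0
```

Call:
apply_moves([
  {"fingers": -1, "delta_pos": [0, 0, 0], "spin": 0},
  {"fingers": -1, "delta_pos": [0, 0, 0], "spin": 0},
  {"fingers": -1, "delta_pos": [0, 0, 0], "spin": 0},
  {"fingers": -1, "delta_pos": [0, 0, 0], "spin": 0},
  {"fingers": -1, "delta_pos": [0, 0, 0], "spin": 0},
])

```text
clock: 4.7
ee_pos: [578.2, 164.6, 227.0]
tool_rot: [0.0, 0.618, 0.786, 0.0]
force: [-1.6, -0.9, 4.9]
opening: 7.7
grip_force: 41.9
```

Call:
apply_moves([
  {"fingers": -1, "delta_pos": [0, 0, -0.008], "spin": 0},
  {"fingers": -1, "delta_pos": [0, 0, -0.008], "spin": 0},
  {"fingers": -1, "delta_pos": [0, 0, -0.007], "spin": 0},
  {"fingers": -1, "delta_pos": [0, 0, 0], "spin": 0},
  {"fingers": -1, "delta_pos": [0, 0, 0], "spin": 0},
])

```text
clock: 5.32
ee_pos: [578.0, 164.7, 249.7]
tool_rot: [-0.0, 0.618, 0.786, -0.0]
force: [-0.6, 0.3, -1.5]
opening: 7.4
grip_force: 41.1
```

```bash
python3 - <<'E'
from h import *
s=ctrl.sense(); print(s['ee_pos'],s['force'])
out=[]
for n in ['scene','top','wrist']:
    im,d,W,c=wcloud() if n=='wrist' else cloud(n)
    hsv=cv2.cvtColor(im,cv2.COLOR_RGB2HSV).astype(int)
    ok=~np.isnan(W[...,0]); x,y,z=[np.where(ok,W[...,i],-9999) for i in range(3)]
    yel=(hsv[...,0]>18)&(hsv[...,0]<36)&(hsv[...,1]>130)
    t=yel&(z>90)&(z<300)&(abs(y-165)<70)&(abs(x-577)<60)
    p=W[t]; print(n,len(p), p.mean(0).round(1),np.percentile(p,[1,99],axis=0).round(1).tolist())
    a=np.radians(13.7); q=(p[:,:2]-[577.6,164.7])@np.array([np.cos(a),np.sin(a)]); print(' tilt slope',np.polyfit(p[:,2],q,1).round(3))
    if n=='scene': cv2.imwrite('pics/s2.png',cv2.resize(im[210:350,310:480],None,fx=4,fy=4)[:,:,::-1])
E
```

```text
[578.02087261 164.65199286 249.68716523] [-0.63621869  0.25663753 -1.47598286]
scene 791 [580.4 168.2 193.8] [[567.9, 129.9, 123.3], [591.5, 202.7, 279.9]]
 tilt slope [-2.000e-03  4.023e+00]
top 5 [566.5 198.5 176.9] [[565.8, 196.9, 141.8], [567.0, 199.5, 194.4]]
 tilt slope [-0.015 -0.129]
wrist 3862 [575.  180.  254.8] [[566.1, 148.3, 131.8], [584.9, 202.3, 283.3]]
 tilt slope [ 0.005 -0.284]
```

View pics/s2.png

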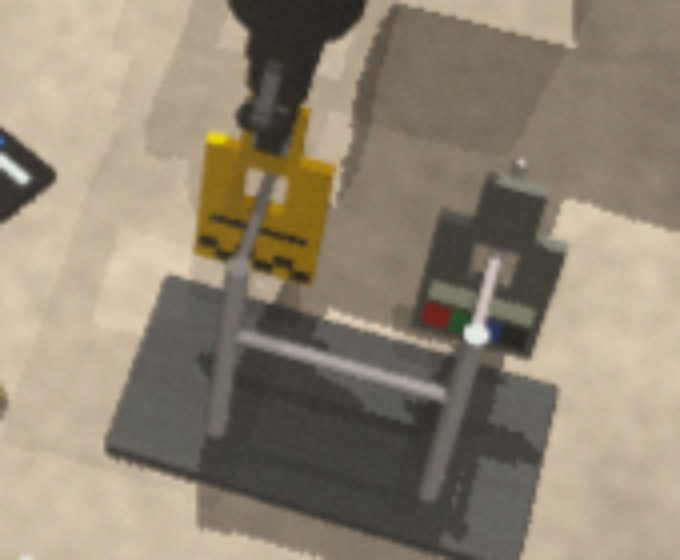

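Crop: the card is upright and lifted, with the peg at (255,215) passing mid-hole. I'll slide it straight off along the stand's −x.

Call:
apply_moves([
  {"fingers": -1, "delta_pos": [0, -0.01, 0], "spin": 0},
  {"fingers": -1, "delta_pos": [0, -0.01, 0], "spin": 0},
  {"fingers": -1, "delta_pos": [0, -0.01, 0], "spin": 0},
  {"fingers": -1, "delta_pos": [0, -0.01, 0], "spin": 0},
  {"fingers": -1, "delta_pos": [0, -0.01, 0], "spin": 0},
  {"fingers": -1, "delta_pos": [0, -0.01, 0], "spin": 0},
  {"fingers": -1, "delta_pos": [0, -0.01, 0], "spin": 0},
  {"fingers": -1, "delta_pos": [0, -0.01, 0], "spin": 0},
  {"fingers": -1, "delta_pos": [0, -0.01, 0], "spin": 0},
  {"fingers": -1, "delta_pos": [0, -0.01, 0], "spin": 0},
])

```text
clock: 6.72
ee_pos: [480.3, 141.0, 249.8]
tool_rot: [0.0, 0.618, 0.786, 0.0]
force: [1.0, 0.4, -2.0]
opening: 7.2
grip_force: 41.0
```

Call:
apply_moves([
  {"fingers": -1, "delta_pos": [0, -0.01, 0], "spin": 0},
  {"fingers": -1, "delta_pos": [0, -0.01, 0], "spin": 0},
  {"fingers": -1, "delta_pos": [0, 0, 0], "spin": 0},
  {"fingers": -1, "delta_pos": [0, 0, 0], "spin": 0},
])

```text
clock: 7.22
ee_pos: [461.8, 136.5, 249.9]
tool_rot: [0.0, 0.618, 0.786, 0.0]
force: [-0.5, 0.2, -0.7]
opening: 7.3
grip_force: 40.9
```

```bash
python3 - <<'E'
from h import *
s=ctrl.sense(); print(s['ee_pos'],s['force'])
for n in ['scene','top','wrist']:
    im,d,W,c=wcloud() if n=='wrist' else cloud(n)
    hsv=cv2.cvtColor(im,cv2.COLOR_RGB2HSV).astype(int)
    ok=~np.isnan(W[...,0]); x,y,z=[np.where(ok,W[...,i],-9999) for i in range(3)]
    yel=(hsv[...,0]>18)&(hsv[...,0]<36)&(hsv[...,1]>130)&(z>90)&(z<300)&(abs(y-136)<70)&(abs(x-461)<60)
    if yel.sum()>50: print(n,yel.sum(),'card',W[yel].mean(0).round(1),np.percentile(W[yel],[1,99],axis=0).round(1).tolist())
    c=(x>440)&(x<680)&(y>-340)&(y<-20)
    org=c&(hsv[...,0]>3)&(hsv[...,0]<30)&(hsv[...,1]>150)&(z>70)&(z<85)
    if org.sum()>9: rect(n+' orange top',W[org])
    blue=c&(hsv[...,0]>100)&(hsv[...,0]<130)&(hsv[...,1]>120)
    # image-space clean: largest blue comp, opened
    def big(m):
        nn,l,st,_=cv2.connectedComponentsWithStats(cv2.morphologyEx(m.astype(np.uint8),cv2.MORPH_OPEN,np.ones((2,2))))
        return l==1+st[1:,4].argmax() if nn>1 else m
    rect(n+' blue plate',W[big(blue&(z<33)&(z>19))])
    rect(n+' walls top',W[big(blue&(z>64)&(z<75))])
    rect(n+' slot inner <62',W[big(blue&(z>38)&(z<66))])
    trk=big(c&(z>5)&(z<90)&((hsv[...,2]<75)|blue)); rect(n+' track',W[trk])
    if n=='top': cv2.imwrite('pics/t3.png',cv2.resize(im[220:300,315:465],None,fx=5,fy=5,interpolation=cv2.INTER_CUBIC)[:,:,::-1])
    if n=='wrist': cv2.imwrite('pics/w3.png',im[:,:,::-1])
    np.savez(n+'3.npz',im=im,W=W)
E
```

```text
[461.80348598 136.49783029 249.92014945] [-0.46843609  0.16506222 -0.69715962]
scene 810 card [464.6 139.6 193. ] [[451.7, 102.8, 122.9], [476.1, 174.5, 280.2]]
scene orange top 75 mean [562.  -67.3  75.1] rect [560.4 -67.4] [12.  62.6] 77.5
scene blue plate 663 mean [nan nan nan] rect [ 543.4 -151.4] [181.   78.7] 77.4
scene walls top 79 mean [ 520.8 -182.8   67.2] rect [ 519.6 -185.6] [90.2  8.9] 75.9
scene slot inner <62 124 mean [ 528.3 -180.3   59.3] rect [ 524.8 -184.9] [102.8  41.5] 82.5
scene track 2683 mean [nan nan nan] rect [ 532.  -186.1] [331.3 111.4] 75.9
top orange top 93 mean [559.3 -70.   76.6] rect [559.7 -70.1] [ 9.8 56.4] 77.0
top blue plate 1385 mean [nan nan nan] rect [ 541.5 -159.4] [183.1  80.9] 77.1
top walls top 103 mean [ 543.5 -208.    65.4] rect [ 543.  -214.3] [83.5 12.7] 83.2
top slot inner <62 188 mean [ 537.6 -193.5   52.2] rect [ 532.8 -196.3] [111.3  28. ] 79.8
top track 4134 mean [nan nan nan] rect [nan nan] [0. 0.] 0.0
wrist 3248 card [458.9 151.4 253.4] [[450.1, 119.9, 134.5], [468.9, 174.2, 283.6]]
wrist blue plate 776 mean [nan nan nan] rect [505.6  -1.7] [ 41.9 310.4] 10.7
wrist walls top 0 mean [nan nan nan] rect [0. 0.] [0. 0.] 0.0
wrist slot inner <62 10 mean [496.9   4.7 182.9] rect [496.1   3.8] [  5.2 295.6] 14.6
wrist track 894 mean [nan nan nan] rect [488.3  -5.7] [ 44.7 308.9] 17.0h.py:21: RuntimeWarning: Mean of empty slice.
  r=cv2.minAreaRect(p[:,:2].astype(np.float32)); print(l,len(p),'mean',p.mean(0).round(1),'rect',np.round(r[0],1),np.round(r[1],1),round(r[2],1))
  ret = um.true_divide(
```

View pics/t3.png

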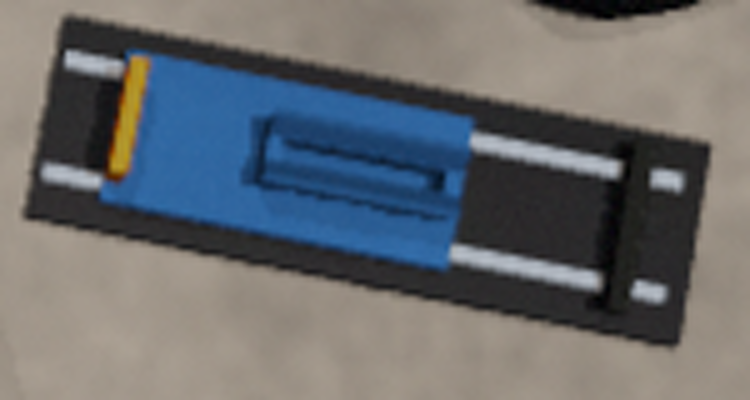

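Top crop: the slot is at (355,165), the tab at (128,118) and the stop at (625,230). The carriage yaw is −12.8° and the slot is near (533,−188). I'll spin 26.5° and go above it.

Call:
apply_moves([
  {"fingers": -1, "delta_pos": [0, 0, 0], "spin": 6.5},
  {"fingers": -1, "delta_pos": [0, 0, 0], "spin": 7},
  {"fingers": -1, "delta_pos": [0, 0, 0], "spin": 7},
  {"fingers": -1, "delta_pos": [0, 0, 0], "spin": 6},
  {"fingers": -1, "delta_pos": [0, 0, 0], "spin": 0},
])

```text
clock: 8.0
ee_pos: [461.6, 136.4, 249.7]
tool_rot: [-0.0, 0.782, 0.623, -0.0]
force: [-0.8, -0.3, -0.7]
opening: 7.4
grip_force: 41.0
```

Call:
apply_moves([
  {"fingers": -1, "delta_pos": [-0.03, 0.0141, 0], "spin": 0},
  {"fingers": -1, "delta_pos": [-0.03, 0.0141, 0], "spin": 0},
  {"fingers": -1, "delta_pos": [-0.03, 0.0141, 0], "spin": 0},
  {"fingers": -1, "delta_pos": [-0.03, 0.0141, 0], "spin": 0},
  {"fingers": -1, "delta_pos": [-0.03, 0.0141, 0], "spin": 0},
  {"fingers": -1, "delta_pos": [-0.03, 0.0141, 0], "spin": 0},
  {"fingers": -1, "delta_pos": [-0.03, 0.0141, 0], "spin": 0},
  {"fingers": -1, "delta_pos": [-0.03, 0.0141, 0], "spin": 0},
  {"fingers": -1, "delta_pos": [-0.03, 0.0141, 0], "spin": 0},
  {"fingers": -1, "delta_pos": [-0.03, 0.0141, 0], "spin": 0},
])

```text
clock: 9.25
ee_pos: [532.2, -188.6, 249.7]
tool_rot: [-0.0, 0.781, 0.624, -0.0]
force: [0.1, 0.4, -1.2]
opening: 7.6
grip_force: 40.9
```

Call:
apply_moves([
  {"fingers": -1, "delta_pos": [0, 0, 0], "spin": 0},
  {"fingers": -1, "delta_pos": [0, 0, 0], "spin": 0},
])

```text
clock: 9.5
ee_pos: [531.8, -187.1, 249.6]
tool_rot: [-0.0, 0.782, 0.624, -0.0]
force: [0.2, -0.2, -1.1]
opening: 6.8
grip_force: 41.0
```

```bash
python3 - <<'E'
from h import *
s=ctrl.sense(); m=q2m(s['tool_rot']); print(s['ee_pos'],s['force'],np.degrees(np.arctan2(m[1,1],m[0,1])))
for n in ['scene','wrist']:
    im,d,W,c=wcloud() if n=='wrist' else cloud(n)
    hsv=cv2.cvtColor(im,cv2.COLOR_RGB2HSV).astype(int)
    W=np.nan_to_num(W,nan=-9999); x,y,z=W[...,0],W[...,1],W[...,2]
    near=(abs(y+188)<60)&(abs(x-533)<60)
    yel=(hsv[...,0]>18)&(hsv[...,0]<36)&(hsv[...,1]>130)&(z>110)&(z<300)&near
    p=W[yel]; print(n,len(p),'card',p.mean(0).round(1),np.percentile(p,[1,99],axis=0).round(1).tolist())
    a=np.radians(-12.8); X=np.array([np.cos(a),np.sin(a)]);Y=np.array([-X[1],X[0]])
    q=p[:,:2]-s['ee_pos'][:2]; print(' card x rel TCP vs z', np.polyfit(p[:,2]-250,q@X,1).round(3),'y range',np.percentile(q@Y,[1,99]).round(1))
    for zz in (140,170): 
        k=abs(p[:,2]-zz)<12
        if k.sum()>5: print('  y range at',zz,np.percentile((q@Y)[k],[0,100]).round(1), 'yaw slope',np.polyfit((q@Y)[k],(q@X)[k],1).round(3))
    cc=(x>440)&(x<680)&(y>-340)&(y<-20)
    org=cc&(hsv[...,0]>3)&(hsv[...,0]<30)&(hsv[...,1]>150)&(z>70)&(z<85)
    if org.sum()>9: rect(n+' orange top',W[org])
    cv2.imwrite(f'pics/{n}4.png',im[:,:,::-1]); np.savez(n+'4.npz',im=im,W=W)
E
```

```text
[ 531.76185425 -187.13472034  249.55070257] [ 0.21681824 -0.18031856 -1.10219086] -12.827955019962209
scene 590 card [ 535.9 -179.3  195.5] [[524.9, -221.0, 120.7], [547.3, -147.5, 282.1]]
 card x rel TCP vs z [0.003 2.419] y range [-34.2  41.1]
  y range at 140 [-33.2  42.5] yaw slope [-0.024  2.451]
  y range at 170 [-35.4  41.6] yaw slope [-0.036  2.586]
scene orange top 72 mean [561.  -67.6  74.9] rect [560.7 -67.8] [11.7 60.2] 79.8
wrist 3585 card [ 535.6 -171.6  255.3] [[526.2, -202.9, 136.8], [543.6, -148.9, 283.5]]
 card x rel TCP vs z [0.005 0.322] y range [-16.1  38.7]
  y range at 140 [37.9 38.5] yaw slope [-0.497 18.85 ]
  y range at 170 [37.8 38.9] yaw slope [-0.043  1.669]
wrist orange top 821 mean [560.7 -70.7  75.4] rect [560.9 -70.5] [ 9.7 58.5] 77.2
```

View pics/wrist4.png

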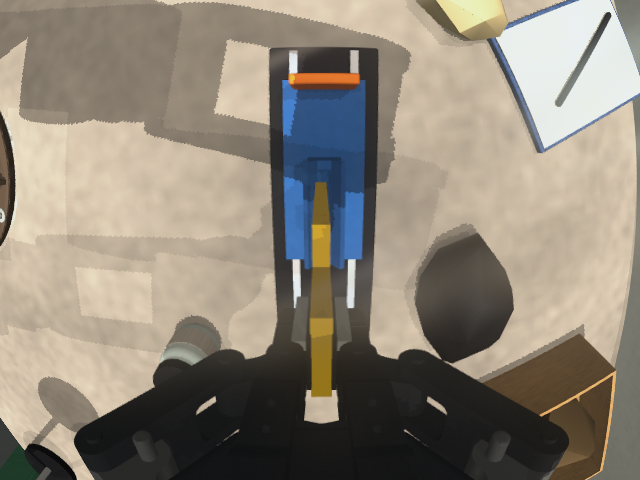

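The wrist picture shows the card's lower edge at (321,185) over the slot (305–342 at row 165), with the tab at (325,80). I'll refine the offset from this picture.

```bash
python3 - <<'E'
from h import *
T=np.array([531.76,-187.13])
a=np.radians(-12.8); X=np.array([np.cos(a),np.sin(a)]);Y=np.array([-X[1],X[0]])
for n in ['wrist','scene']:
    z_=np.load(n+'4.npz'); im,W=z_['im'],z_['W']; hsv=cv2.cvtColor(im,cv2.COLOR_RGB2HSV).astype(int)
    q=W[...,:2]-T; qx,qy,z=q@X,q@Y,W[...,2]
    blue=(hsv[...,0]>100)&(hsv[...,0]<130)&(hsv[...,1]>120)&(abs(qx)<90)&(abs(qy)<150)
    for l,lo,hi in [('walls',55,76),('plate',18,36)]:
        for y0 in range(-60,120,15):
            k=blue&(z>lo)&(z<hi)&(abs(qy-y0)<7.5)
            if k.sum()>8:
                v=np.sort(qx[k]); print(n,l,y0,k.sum(),'x',v[0].round(1),v[-1].round(1),'mid',((v[0]+v[-1])/2).round(1),'big gap',(lambda g:(v[g].round(1),v[g+1].round(1)))(np.diff(v).argmax()))
    k=blue&(z>50)&(z<76); print(n,'wall y range',np.percentile(qy[k],[0,2,98,100]).round(1))
E
```

```text
wrist walls -45 272 x -15.9 21.7 mid 2.9 big gap (np.float64(-10.1), np.float64(9.6))
wrist walls -30 320 x -15.7 21.5 mid 2.9 big gap (np.float64(-10.0), np.float64(9.5))
wrist walls -15 332 x -15.5 21.2 mid 2.8 big gap (np.float64(-9.9), np.float64(9.3))
wrist walls 0 370 x -15.4 21.7 mid 3.1 big gap (np.float64(-8.0), np.float64(8.3))
wrist walls 15 431 x -16.1 21.6 mid 2.8 big gap (np.float64(-7.1), np.float64(8.2))
wrist walls 30 490 x -15.9 21.3 mid 2.7 big gap (np.float64(-3.5), np.float64(8.2))
wrist walls 45 520 x -15.8 21.2 mid 2.7 big gap (np.float64(0.1), np.float64(1.0))
wrist plate -60 170 x -37.1 42.4 mid 2.6 big gap (np.float64(-18.9), np.float64(25.3))
wrist plate -45 481 x -37.6 42.1 mid 2.3 big gap (np.float64(-18.6), np.float64(24.9))
wrist plate -30 489 x -37.4 42.4 mid 2.5 big gap (np.float64(-18.4), np.float64(24.6))
wrist plate -15 535 x -37.1 42.2 mid 2.6 big gap (np.float64(-18.2), np.float64(24.4))
wrist plate 0 526 x -37.5 42.5 mid 2.5 big gap (np.float64(-18.2), np.float64(8.0))
wrist plate 15 582 x -37.4 42.3 mid 2.5 big gap (np.float64(-18.9), np.float6
[... 1513 characters left out ...]
.7 42.7 mid 30.2 big gap (np.float64(18.8), np.float64(21.4))
scene plate 15 39 x 16.0 41.6 mid 28.8 big gap (np.float64(36.1), np.float64(38.2))
scene plate 30 46 x -39.3 40.6 mid 0.7 big gap (np.float64(-27.3), np.float64(17.6))
scene plate 45 67 x -37.9 39.7 mid 0.9 big gap (np.float64(-8.8), np.float64(2.5))
scene plate 60 122 x -38.7 41.6 mid 1.4 big gap (np.float64(-38.7), np.float64(-36.1))
scene plate 75 118 x -38.8 40.3 mid 0.8 big gap (np.float64(32.9), np.float64(36.1))
scene plate 90 64 x -32.9 41.5 mid 4.3 big gap (np.float64(-10.8), np.float64(-5.4))
scene plate 105 28 x 19.1 41.4 mid 30.2 big gap (np.float64(22.2), np.float64(25.4))
scene wall y range [-52.6 -49.3  49.5  51.2]
```

Call:
apply_moves([
  {"fingers": -1, "delta_pos": [-0.002, 0.0024, 0], "spin": 0},
  {"fingers": -1, "delta_pos": [0, 0, 0.015], "spin": 0},
  {"fingers": -1, "delta_pos": [0, 0, 0.015], "spin": 0},
  {"fingers": -1, "delta_pos": [0, 0, 0.01], "spin": 0},
  {"fingers": -1, "delta_pos": [0, 0, 0.01], "spin": 0},
  {"fingers": -1, "delta_pos": [0, 0, 0.01], "spin": 0},
  {"fingers": -1, "delta_pos": [0, 0, 0], "spin": 0},
])

```text
clock: 10.48
ee_pos: [533.5, -189.8, 189.0]
tool_rot: [-0.001, 0.782, 0.623, -0.0]
force: [-0.6, -0.8, -0.6]
opening: 7.6
grip_force: 40.9
```

Call:
apply_moves([
  {"fingers": -1, "delta_pos": [0, 0, 0.008], "spin": 0},
  {"fingers": -1, "delta_pos": [0, 0, 0.008], "spin": 0},
  {"fingers": -1, "delta_pos": [0, 0, 0.006], "spin": 0},
  {"fingers": -1, "delta_pos": [0, 0, 0.004], "spin": 0},
  {"fingers": -1, "delta_pos": [0, 0, 0], "spin": 0},
])

```text
clock: 11.1
ee_pos: [533.7, -189.9, 163.5]
tool_rot: [-0.0, 0.782, 0.623, -0.0]
force: [-0.7, 0.0, -1.5]
opening: 7.3
grip_force: 41.0
```

Call:
apply_moves([
  {"fingers": -1, "delta_pos": [0, 0, 0.002], "spin": 0},
  {"fingers": -1, "delta_pos": [0, 0, 0.002], "spin": 0},
  {"fingers": -1, "delta_pos": [0, 0, 0.001], "spin": 0},
  {"fingers": -1, "delta_pos": [0, 0, 0], "spin": 0},
  {"fingers": -1, "delta_pos": [0, 0, 0], "spin": 0},
])

```text
clock: 11.72
ee_pos: [533.9, -190.0, 158.8]
tool_rot: [0.0, 0.782, 0.623, 0.0]
force: [-0.4, -0.7, -0.2]
opening: 7.6
grip_force: 41.0
```

Call:
apply_moves([
  {"fingers": -1, "delta_pos": [0, 0, 0.001], "spin": 0},
  {"fingers": -1, "delta_pos": [0, 0, 0.001], "spin": 0},
  {"fingers": -1, "delta_pos": [0, 0, 0], "spin": 0},
  {"fingers": -1, "delta_pos": [0, 0, 0], "spin": 0},
])

```text
clock: 12.22
ee_pos: [534.1, -190.0, 157.3]
tool_rot: [0.0, 0.782, 0.623, 0.0]
force: [-1.0, -0.1, 6.7]
opening: 7.1
grip_force: 42.2
```

Call:
apply_moves([
  {"fingers": -0.7, "delta_pos": [0, 0, 0], "spin": 0},
  {"fingers": -0.6, "delta_pos": [0, 0, 0], "spin": 0},
  {"fingers": -0.4, "delta_pos": [0, 0, 0], "spin": 0},
  {"fingers": 0, "delta_pos": [0, 0, 0], "spin": 0},
  {"fingers": 0, "delta_pos": [0, 0, 0], "spin": 0},
  {"fingers": 0, "delta_pos": [0, 0, -0.01], "spin": 0},
  {"fingers": 0, "delta_pos": [0, 0, -0.03], "spin": 0},
  {"fingers": 0, "delta_pos": [0, 0, -0.04], "spin": 0},
  {"fingers": 0, "delta_pos": [0, 0, -0.04], "spin": 0},
  {"fingers": 0, "delta_pos": [0, 0, 0], "spin": 0},
])

```text
clock: 13.48
ee_pos: [535.5, -190.6, 280.6]
tool_rot: [0.003, 0.782, 0.623, 0.001]
force: [0.8, -0.9, -0.2]
opening: 42.9
grip_force: 0.0
```

```bash
cat > chk.py <<'E'
from h import *
import sys
s=ctrl.sense(); print(s['clock'],s['ee_pos'],s['force'])
a=np.radians(-12.8); X=np.array([np.cos(a),np.sin(a)]);Y=np.array([-X[1],X[0]]); S=np.array([534,-189.5])
for n in ['scene','top','wrist']:
    im,d,W,c=wcloud() if n=='wrist' else cloud(n)
    hsv=cv2.cvtColor(im,cv2.COLOR_RGB2HSV).astype(int); W=np.nan_to_num(W,nan=-9999)
    q=W[...,:2]-S; qx,qy,z=q@X,q@Y,W[...,2]; near=(abs(qx)<60)&(qy>-170)&(qy<140)
    yel=(hsv[...,0]>18)&(hsv[...,0]<36)&(hsv[...,1]>130)&near&(z>90)&(z<260)
    org=(hsv[...,0]>3)&(hsv[...,0]<30)&(hsv[...,1]>150)&near&(z>68)&(z<86)&(abs(qx)<40)
    if yel.sum()>20: print(n,'card x,y,z',qx[yel].mean().round(1),np.percentile(qy[yel],[1,99]).round(1),np.percentile(z[yel],[1,99]).round(1),'tilt',np.polyfit(z[yel],qx[yel],1)[0].round(3))
    t=yel&(z>183)
    if t.sum()>5: print('   top edge',qx[t].mean().round(1),qy[t].mean().round(1))
    if org.sum()>9: print('   tab',qx[org].mean().round(1),qy[org].mean().round(1))
    if len(sys.argv)>1 and n==sys.argv[1]: cv2.imwrite('pics/'+sys.argv[2],im[:,:,::-1])
E
python3 chk.py wrist w5.png
```

```text
13.475 [ 535.49091976 -190.62196086  280.57759869] [ 0.83085602 -0.88866355 -0.16506143]
scene card x,y,z 1.7 [-35.9  40.7] [ 91.  192.4] tilt -0.016
   top edge 0.1 3.0
   tab 1.2 80.0
top card x,y,z -1.1 [ 3.6 37.5] [ 90.8 187.7] tilt 0.019
   tab -1.4 106.2
wrist card x,y,z 1.5 [-18.1  37.7] [103.2 191.3] tilt 0.006
   top edge 1.6 0.7
   tab -0.4 120.0
```

View pics/w5.png

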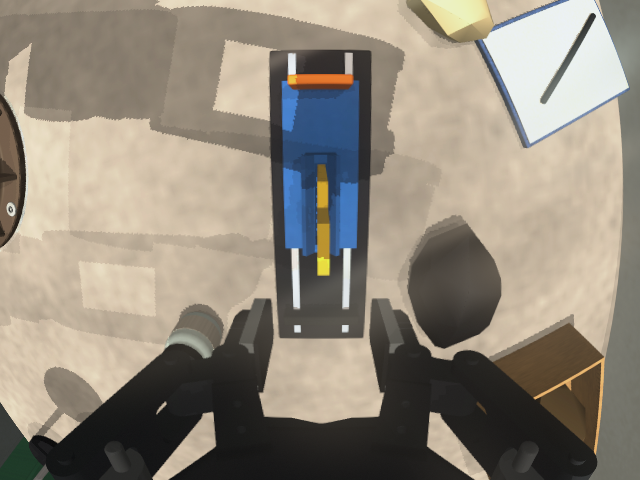

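Card stands in the slot (edge at (322,165–275), top at z ≈ 191), and the carriage is still out. Next I'll shut the fingers and move behind the push tab.

Call:
apply_moves([
  {"fingers": -1, "delta_pos": [0.028, -0.002, 0], "spin": 0},
  {"fingers": -1, "delta_pos": [0.028, 0, 0], "spin": 0},
  {"fingers": -1, "delta_pos": [0.028, 0, 0], "spin": 0},
  {"fingers": -1, "delta_pos": [0.028, 0, 0], "spin": 0},
  {"fingers": -1, "delta_pos": [0.028, 0, 0], "spin": 0},
  {"fingers": -1, "delta_pos": [0.03, 0, 0], "spin": 0},
  {"fingers": -1, "delta_pos": [0, 0, 0], "spin": 0},
  {"fingers": -1, "delta_pos": [0, 0, 0], "spin": 0},
])

```text
clock: 14.62
ee_pos: [569.4, -24.0, 276.0]
tool_rot: [-0.0, 0.782, 0.623, -0.001]
force: [-0.2, -0.7, 0.1]
opening: 0.0
grip_force: 0.0
```

Call:
apply_moves([
  {"fingers": -1, "delta_pos": [0, 0, 0.03], "spin": 0},
  {"fingers": -1, "delta_pos": [0, 0, 0.03], "spin": 0},
  {"fingers": -1, "delta_pos": [0, 0, 0.03], "spin": 0},
  {"fingers": -1, "delta_pos": [0, 0, 0.03], "spin": 0},
  {"fingers": -1, "delta_pos": [0, 0, 0.03], "spin": 0},
  {"fingers": -1, "delta_pos": [0, 0, 0.03], "spin": 0},
  {"fingers": -1, "delta_pos": [0, 0, 0.03], "spin": 0},
  {"fingers": -1, "delta_pos": [0, 0, 0.022], "spin": 0},
  {"fingers": -1, "delta_pos": [0, 0, 0], "spin": 0},
  {"fingers": -1, "delta_pos": [0, 0, 0], "spin": 0},
])

```text
clock: 15.88
ee_pos: [570.1, -24.4, 45.4]
tool_rot: [0.0, 0.782, 0.623, 0.0]
force: [0.2, 0.1, 0.2]
opening: 0.4
grip_force: 0.0
```

```bash
python3 chk.py scene s6.png; python3 - <<'E'
from h import *
im=cv2.imread('pics/s6.png'); cv2.imwrite('pics/s6c.png',cv2.resize(im[120:300,180:400],None,fx=3,fy=3))
E
```

```text
15.875 [570.09602795 -24.35035323  45.38669436] [0.22674183 0.14574899 0.22828287]
scene card x,y,z 2.3 [-36.   39.7] [ 90.7 192. ] tilt -0.007
   top edge 0.9 1.7
   tab 4.9 28.4
top card x,y,z -2.1 [-37.9  19.6] [ 91.2 195.4] tilt 0.003
   top edge -1.2 -0.4
   tab -3.0 -15.1
   tab -0.5 127.5
```

View pics/s6c.png

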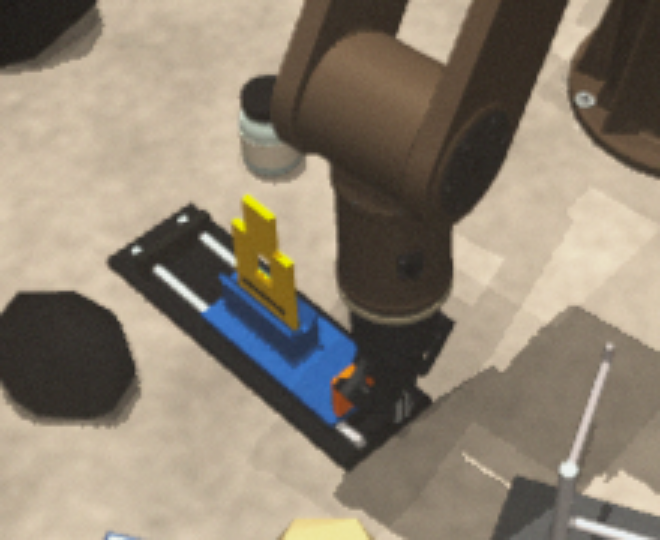

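The card stands in the carriage, with the closed fingers behind the orange tab at (355,385). Now I push gently along the track.

Call:
apply_moves([
  {"fingers": -1, "delta_pos": [-0.01, 0, 0], "spin": 0},
  {"fingers": -1, "delta_pos": [-0.008, 0, 0], "spin": 0},
  {"fingers": -1, "delta_pos": [-0.005, 0, 0], "spin": 0},
  {"fingers": -1, "delta_pos": [-0.005, 0, 0], "spin": 0},
  {"fingers": -1, "delta_pos": [-0.005, 0, 0], "spin": 0},
  {"fingers": -1, "delta_pos": [-0.005, 0, 0], "spin": 0},
  {"fingers": -1, "delta_pos": [-0.005, 0, 0], "spin": 0},
  {"fingers": -1, "delta_pos": [-0.005, 0, 0], "spin": 0},
])

```text
clock: 17.02
ee_pos: [559.2, -70.9, 44.8]
tool_rot: [0.0, 0.782, 0.623, 0.0]
force: [0.2, 1.2, -0.5]
opening: -0.2
grip_force: 1.0
```

Call:
apply_moves([
  {"fingers": -1, "delta_pos": [-0.005, 0, 0], "spin": 0},
  {"fingers": -1, "delta_pos": [-0.005, 0, 0], "spin": 0},
  {"fingers": -1, "delta_pos": [-0.005, 0, 0], "spin": 0},
  {"fingers": -1, "delta_pos": [-0.005, 0, 0], "spin": 0},
  {"fingers": -1, "delta_pos": [-0.005, 0, 0], "spin": 0},
  {"fingers": -1, "delta_pos": [-0.005, 0, 0], "spin": 0},
  {"fingers": -1, "delta_pos": [-0.005, 0, 0], "spin": 0},
  {"fingers": -1, "delta_pos": [-0.005, 0, 0], "spin": 0},
])

```text
clock: 18.02
ee_pos: [550.2, -109.9, 44.8]
tool_rot: [0.0, 0.782, 0.623, 0.0]
force: [1.8, 1.8, 0.9]
opening: -0.0
grip_force: 1.0
```

```bash
python3 chk.py top t7.png
```

```text
18.025 [ 550.23493337 -109.91994083   44.84400479] [1.79127893 1.83689186 0.89897694]
scene card x,y,z 2.4 [-92.2 -15.6] [ 91.7 192.7] tilt -0.01
   top edge 1.2 -53.9
   tab 4.1 -41.7
   tab -1.0 65.1
```

Call:
apply_moves([
  {"fingers": -1, "delta_pos": [-0.004, 0, 0], "spin": 0},
  {"fingers": -1, "delta_pos": [-0.004, 0, 0], "spin": 0},
  {"fingers": -1, "delta_pos": [-0.003, 0, 0], "spin": 0},
  {"fingers": -1, "delta_pos": [-0.003, 0, 0], "spin": 0},
])

```text
clock: 18.68
ee_pos: [546.9, -123.4, 44.7]
tool_rot: [-0.0, 0.782, 0.623, -0.0]
force: [-0.2, 1.5, 0.6]
opening: 0.3
grip_force: 0.9
```

Call:
apply_moves([
  {"fingers": -1, "delta_pos": [-0.002, 0, 0], "spin": 0},
  {"fingers": -1, "delta_pos": [-0.002, 0, 0], "spin": 0},
  {"fingers": -1, "delta_pos": [0, 0, 0], "spin": 0},
])

```text
clock: 19.05
ee_pos: [546.4, -127.4, 44.8]
tool_rot: [0.0, 0.782, 0.623, 0.0]
force: [1.6, -0.7, -0.1]
opening: 0.1
grip_force: 0.0
```

Call:
apply_moves([
  {"fingers": -1, "delta_pos": [-0.002, 0, 0], "spin": 0},
  {"fingers": -1, "delta_pos": [-0.002, 0, 0], "spin": 0},
  {"fingers": -1, "delta_pos": [0, 0, 0], "spin": 0},
])

```text
clock: 19.42
ee_pos: [545.4, -131.2, 44.8]
tool_rot: [0.0, 0.782, 0.623, 0.0]
force: [0.1, 0.3, 1.1]
opening: -0.2
grip_force: 0.0
```

Call:
apply_moves([
  {"fingers": -1, "delta_pos": [-0.002, 0, 0], "spin": 0},
  {"fingers": -1, "delta_pos": [-0.002, 0, 0], "spin": 0},
])

```text
clock: 19.68
ee_pos: [544.5, -134.7, 44.9]
tool_rot: [-0.0, 0.782, 0.623, 0.0]
force: [7.0, 26.2, 3.7]
opening: 0.1
grip_force: 13.8
```

Call:
apply_moves([
  {"fingers": -1, "delta_pos": [-0.002, 0, 0], "spin": 0},
  {"fingers": -1, "delta_pos": [-0.002, 0, 0], "spin": 0},
])

```text
clock: 19.92
ee_pos: [544.5, -135.0, 45.0]
tool_rot: [-0.001, 0.783, 0.623, 0.002]
force: [20.1, 70.1, 4.2]
opening: -0.2
grip_force: 36.1
```

```bash
python3 chk.py top t8.png; python3 - <<'E'
from h import *
im=cv2.imread('pics/t8.png'); cv2.imwrite('pics/t8c.png',cv2.resize(im[210:300,315:475],None,fx=5,fy=5,interpolation=cv2.INTER_CUBIC))
E
```

```text
19.925 [ 544.45175702 -135.03370886   44.98139192] [20.07800487 70.11602333  4.20649697]
scene card x,y,z 2.6 [-117.5  -41.5] [ 90.5 191.5] tilt -0.006
   top edge 1.4 -78.8
   tab 6.1 -63.9
   tab -0.7 40.7
```

View pics/t8c.png

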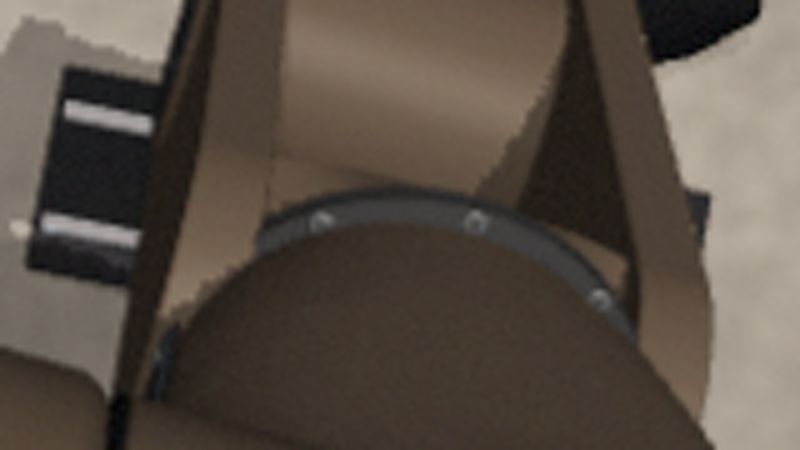

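The arm covers the view, but the force rise shows hard contact with the stop (70 N at 79–80 mm of travel). I'll back off at once and retreat.

Call:
apply_moves([
  {"fingers": -1, "delta_pos": [0.006, 0, 0], "spin": 0},
  {"fingers": -1, "delta_pos": [0.015, 0, 0], "spin": 0},
  {"fingers": -1, "delta_pos": [0.03, 0, 0], "spin": 0},
  {"fingers": -1, "delta_pos": [0.03, 0, 0], "spin": 0},
  {"fingers": -1, "delta_pos": [0, 0, -0.04], "spin": 0},
  {"fingers": -1, "delta_pos": [0, 0, -0.05], "spin": 0},
  {"fingers": -1, "delta_pos": [0, 0, -0.05], "spin": 0},
  {"fingers": -1, "delta_pos": [0.03, 0, -0.05], "spin": 0},
  {"fingers": -1, "delta_pos": [0.05, 0, -0.04], "spin": 0},
  {"fingers": -1, "delta_pos": [0, 0, 0], "spin": 0},
])

```text
clock: 21.32
ee_pos: [581.2, 19.8, 277.2]
tool_rot: [0.002, 0.781, 0.624, 0.002]
force: [-0.1, -1.0, -1.1]
opening: 0.2
grip_force: 0.0
```

```bash
python3 chk.py scene s9.png; python3 - <<'E'
from h import *
im=cv2.imread('pics/s9.png'); cv2.imwrite('pics/s9c.png',cv2.resize(im[100:340,150:470],None,fx=2.5,fy=2.5))
E
```

```text
21.325 [581.20519221  19.76913371 277.18917188] [-0.05542783 -0.98025048 -1.09536697]
scene card x,y,z 2.5 [-117.   -41.4] [ 90.7 191.3] tilt -0.004
   top edge 1.2 -79.2
   tab 1.5 -3.4
top card x,y,z -1.3 [-119.2  -44.6] [ 90.5 194.4] tilt 0.011
   top edge -0.2 -82.7
   tab 5.1 -9.2
   tab 0.6 -45.4
```

View pics/s9c.png

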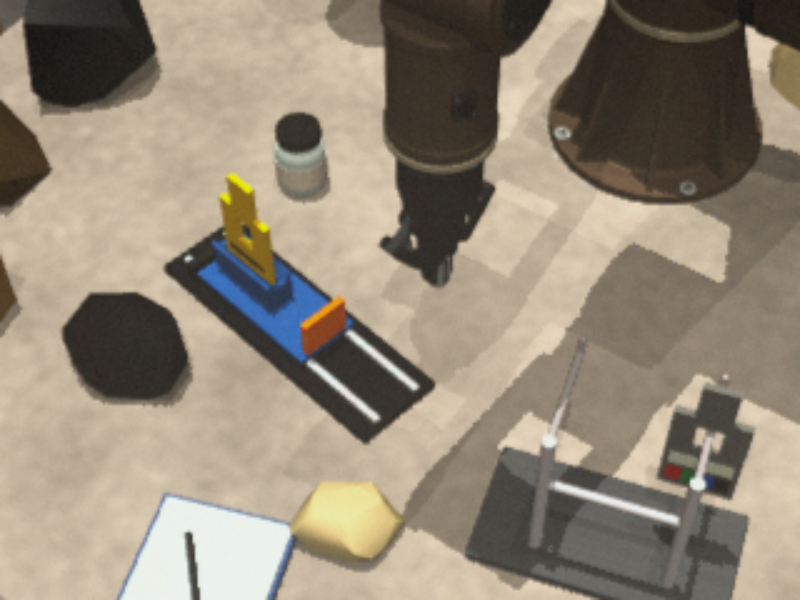

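The carriage is against the stop with the card upright in it. The grey card, rocks and jar are in place, and the robot is clear of everything. Handing in.

```bash
python3 -c "
from rig import ctrl; print(ctrl.close_job())"
```

```text
the job is handed in; nothing more can be done
None
```

I handed the job in with the yellow card standing in the slot and the carriage pushed home against the stop; the last picture shows the grey card, rocks and jar undisturbed, and the only rough spot was a brief 70 N push when the carriage reached the stop (the verdict was not shown).

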